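# Clip the key paddle onto the snap hook

### The job

Put the washroom key away: draw its wooden paddle right out of the low box by the steel eye, lay it flat on the counter and let go, then take it again by the wood and press the eye down over the upright nose of the snap hook, past the sprung gate. Let go so that the paddle hangs still in the hook with the gate snapped shut, and leave the other things on the counter standing where they are.

Things in the scene. Friction and masses are not known exactly. Their poses are not given: they have to be found in the camera images.
- paddle: Key paddle, 60 g: flat wooden bar 90 x 36 x 16 mm, round steel eye at one end, 22 mm brass key blade at the other, 160 mm long in all. Origin: centre of the wood's underside; x along the bar towards the eye, y across its 36 mm width, z up. Starts flat on the counter, wood and key inside the low box, only the eye and 2 to 12 mm of wood out of the mouth.
- paddle_eye (a point): Centre of the paddle's eye, 68 mm along +x from the paddle's origin, at mid thickness (8 mm above the underside). The eye is a ring of 10 mm round steel in the plane of the wood: opening 30 mm, outside 50 mm.
- key_box: Low plywood box fixed to the counter, 127 mm deep, 66 mm wide, 44 mm high, open at one end; no floor (the paddle lies on the counter), inside 48 mm wide, 36 mm high. Origin: centre of its footprint; its +x axis points out of the mouth, the way the paddle is drawn out.
- box_mouth (a point): Middle of the box's mouth, on the counter, 62.5 mm along +x from the box's origin.
- hook_stand: Steel stand fixed to the counter: round foot 100 mm wide, 10 mm thick; post 14 mm thick, ball top 271 mm above the counter. A hook of 8 mm round steel runs from the post along the stand's -x, dips, and turns up into a straight vertical nose 50 mm from the post axis. Origin: post axis, at the counter; z up.
- hook_nose (a point): Top of the hook's upright nose (8 mm thick), 50 mm along the stand's -x from the post axis, 250 mm above the counter. The eye goes down over it with the paddle level, eye end towards the post (paddle x along the stand's +x), the wood on the side of the nose away from the post.
- hook_seat (a point): Lowest point of the hook's curve, on the centre line of the 8 mm steel, 28 mm along the stand's -x from the post axis, 175 mm above the counter. A paddle in the hook hangs here, eye uppermost, the eye's centre about 11 mm below this point.
- gate (a joint): Sprung gate: 6 mm round bar, 36 mm long, from a hinge 14 mm from the post axis to the nose, 242 mm above the counter. 0 = shut (level); swings only down into the hook, to 1.35 rad; a light spring (1 to 4 N at the eye) shuts it. Eye centred on the nose or a little to the wood's side: the gate snaps back once the eye centre is 46 mm below the hinge; at about 57 mm the ring meets the hook's curve.
- reusable_cup: Bystander: lidded take-away cup with a cork band, 73 mm wide, 100 mm tall. Origin: centre of its underside.
- stirrer_cup: Bystander: black cup of wooden stirrers, 64 mm wide, 142 mm tall. Origin: centre of its underside.
- lid_stack: Bystander: short stack of white cup lids, 73 mm wide, 45 mm tall. Origin: centre of its underside.
- tip_jar: Bystander: glass jar with coins, 69 mm wide, 92 mm tall. Origin: centre of its underside.
- tamper: Bystander: coffee tamper standing on its steel foot, 58 mm wide, 83 mm tall. Origin: centre of its underside.
- milk_jug: Bystander: small steel jug with a handle, 80 mm wide, 76 mm tall. Origin: centre of its underside.
- service_bell: Bystander: counter bell, 74 mm wide, 50 mm tall. Origin: centre of its underside.
Things that resemble listed ones, but are neither listed nor needed, are in the scene too. Of the things shaped like the key_box, the plywood one is meant.

How it is judged (in metres and radians):
On the way, in this order (a step that is already met when the one before it is completed fails the run):
1. the paddle lies flat on the counter, clear of the box, not touched by the fingers ((x of paddle in the frame of key_box above 0.13 m or x of paddle in the frame of key_box below -0.13 m or y of paddle in the frame of key_box above 0.06 m or y of paddle in the frame of key_box below -0.06 m) and height (world z) of paddle below 0.01 m and angle between paddle's own z axis and vertical below 0.15 rad and contact force between the fingers and paddle below 0.1 N), for 0.1 s.
2. the eye, over the nose, presses the gate open (value of joint gate above 0.4 rad and horizontal distance between paddle_eye and hook_nose below 0.025 m and height (world z) of paddle_eye above 0.16 m).
At the end, for the whole second after the job is handed in: The paddle hangs in the hook by its eye (eye centre within 25 mm of the lowest point of the hook's curve), within 0.5 rad of straight down, let go and still (under 0.08 m/s), and the gate is shut (under 0.12 rad) (distance between paddle_eye and hook_seat below 0.025 m and angle between paddle's own x axis and vertical below 0.5 rad and value of joint gate below 0.12 rad and linear speed of paddle below 0.08 m/s); the robot touches nothing.
It fails at once if a bystander is tipped over or moved more than 40 mm (distance of any of reusable_cup, stirrer_cup, lid_stack, tip_jar, tamper, milk_jug, service_bell from where it was at the start of the episode above 0.04 m or angle between any of reusable_cup, stirrer_cup, lid_stack, tip_jar, tamper, milk_jug, service_bell's own z axis and vertical above 0.5 rad).
It also fails if it takes over 54 s, if anything falls off the work surface, if the arm or the gripper's body presses on something with over 40 N, if the wrist force passes 120 N, or if a joint passes its speed limit or range.

### The arm

A 6-joint arm with a two-finger parallel gripper is mounted at the origin on a cart in front of the work surface, level with it; the furniture and walls round the work are solid. World frame = base frame: x ahead of the robot, y to its left, z up, the work surface at z = 0. Lengths are in m, angles in degrees, forces in N, time in s.
With the tool pointing down it reaches from about 0.375 to 0.975 m from the base axis. Payload 3.8 kg.
Tool frame: the origin (TCP) lies at the very end of the fingers, on their centre line; the grasp point (between the pads) lies 19 mm behind it; z points along the fingers, y is the line along which they close (so a half turn about z gives the same grasp; the last joint's range is limited). The gripper opens to 85 mm and grips with 20 to 120 N. Pads are 22 mm wide; open, the fingers measure 114 mm over their backs; the gripper's body (76 mm by 85 mm) begins 54 mm behind the grasp point. The pads swing forward as they close: fully open they stand 13 mm farther back than shut.
Start: joints at [61.885, 15.12, 91.902, -0, 72.978, -2.114], TCP at [0.296, 0.607, 0.231] pointing down, gripper open.
Joint ranges: [-150.88, 150.88], [-54.13, 125.18], [17.81, 147.31], [-75.09, 255.09], [0, 152.58], [-146.25, 146.25]. Speed limits (degrees/s): [147.25, 147.25, 180, 180, 180, 180].

### API

Orientations are given as a 3x3 rotation matrix whose columns are the frame's x, y, z axes.
In Python, from bench import manip, cams gives the robot as it stands.
- The arm moves only by the tool move_arm, never from a script. Its argument "series" is one flat list of numbers, 7 for each row, row after row: the turn, a rotation vector about the tool's x, y, z normalised to -1 to 1, where 1 is 30 degrees, then the shift along the tool's x, y, z normalised to -1 to 1, where 1 is 25 mm, then the opening, from 0 (shut) to 1 (fully open). A call has exactly 8 rows; each row shifts and turns the commanded pose from where the row before left it, along the tool's axes as they then stand; what a row does not reach is not made up. A row lasts 1/10 s, in which the tool goes at most 50 mm and 8.59 degrees, less where a joint would pass 70% of its speed; a pose out of reach is approached as far as the arm can. A call with a number of a shift or a turn outside -1 to 1 is refused whole. A call with a gripper value outside its range is refused whole. The fingers move at their own pace and stop on an object; "force" is the grip in N (left out, the last holds). Time passes only in rows, so rows that do not move let the fingers close, or fill a call up. It gives the time, the measured TCP pose, the force, the opening and the grip force at its end, in the units of the state.
- manip.read_state(): the state, without advancing time (a new reading comes with each control period).
- cams.snapshot(name): name is "scene" or "top" or "wrist"; returns the picture (480x640x3 uint8, blue, green, red); there is no depth.
- cams.get_calibration(name): a dict with "fx", "fy", "cx", "cy" (pixels), "k1" (the pictures are not rectified: a ray, as slopes to the right and down, at radius r is drawn at 1 + k1 r^2 times it, then the intrinsics apply), "cam_to_world" (4x4, takes a point from camera to world coordinates); the wrist camera has in their place "T_tool_cam" (4x4, takes a point from camera to tool coordinates, whose origin is the TCP and whose axes are the flange's). Camera axes: x right, y up, looking along -z (the intrinsics and any distortion apply to the point x, -y, -z); pixel columns grow to the right and rows downward; lengths in m; the calibration is good to about 2 mm. A picture is of the moment at which its call begins: read the wrist's pose just before it. get_calibration takes no time and is no camera call.
- manip.close_job(): hands the job in; it is judged then, once.
The state is a dict: "t": time; "qpos": joint angles; "qd": joint speeds; "joint_torque": joint torques, N m; "tcp_pos": TCP position; "eef_rot": TCP orientation; "contact_force": force on the tool from outside, world axes, zero at the start; "wrist_torque": the same for the moment, N m; "opening": finger opening in m; "gripper_force": force on a finger pad.
Only numpy, scipy, OpenCV 4.12 (cv2) and the standard library are available. Lean on these libraries where they do the work, as an engineer would, in place of code of your own. Each camera call takes 0.05 s, during which the arm holds its last target. There are 200 camera calls.

## Working session

There is one attempt and no reset: what is moved stays moved. The work goes in short steps, Python scripts to look and compute and a tool call to move; the robot and the scene stay as the last step left them, time stands still between calls to the robot, and variables do not carry over. Pictures are saved under pics/ and viewed, at most 10 in all, crops included, and the job is handed in when it is done.

Besides the shell and the picture viewer there is one more tool, called after ">>>" in YAML: its name, and indented under it one key for each argument. move_arm: Moves the arm, as the interface text tells. Scaled input: -1 to 1 covers 25 mm each way for a shift and 30 degrees each way for a turn. Its arguments: {"type":"object","properties":{"series":{"type":"array"},"force":{"type":"number"}},"required":["series"]}

```bash
mkdir -p pics; ls; cat > h.py <<'E'
import numpy as np, cv2
from bench import manip, cams
def ray(name,u,v,st=None):
    c=cams.get_calibration(name)
    d=np.array([(u-c["cx"])/c["fx"],(v-c["cy"])/c["fy"]]); p=d.copy()
    for _ in range(20): p=d/(1+c["k1"]*(p@p))
    if name=="wrist":
        T=np.eye(4); T[:3,:3]=np.array(st["eef_rot"]); T[:3,3]=st["tcp_pos"]; M=T@np.array(c["T_tool_cam"])
    else: M=np.array(c["cam_to_world"])
    return M[:3,3], M[:3,:3]@np.array([p[0],-p[1],-1])
def onz(name,u,v,z=0,st=None):
    o,d=ray(name,u,v,st); return o+d*(z-o[2])/d[2]
def proj(name,P,st=None):
    c=cams.get_calibration(name)
    if name=="wrist":
        T=np.eye(4); T[:3,:3]=np.array(st["eef_rot"]); T[:3,3]=st["tcp_pos"]; M=T@np.array(c["T_tool_cam"])
    else: M=np.array(c["cam_to_world"])
    q=np.linalg.inv(M)@np.append(P,1); s=np.array([q[0],-q[1]])/-q[2]; s=s*(1+c["k1"]*(s@s))
    return s[0]*c["fx"]+c["cx"], s[1]*c["fy"]+c["cy"]
def grab(name,fn):
    st=manip.read_state(); im=cams.snapshot(name); cv2.imwrite(fn,im); return im,st
E
python3 - <<'E'
from h import *
a,_=grab("scene","pics/s0.png"); b,_=grab("top","pics/t0.png")
print(manip.read_state()["t"], np.round(manip.read_state()["eef_rot"],3))
for n in("scene","top"): print(cams.get_calibration(n))
E
```

```text
pics
0.1 [[-0.899  0.438 -0.001]
 [ 0.438  0.899 -0.002]
 [ 0.    -0.002 -1.   ]]
{'fx': 466.11667770534325, 'fy': 466.11667770534325, 'cx': 317.97174691364216, 'cy': 248.58031945219136, 'k1': -0.014541447771664544, 'cam_to_world': array([[ 0.57370965,  0.6213983 , -0.53359291, -0.03463616],
       [-0.81883348,  0.45041714, -0.35585972, -0.36077926],
       [ 0.01920876,  0.64108389,  0.76723039,  0.99278908],
       [ 0.        ,  0.        ,  0.        ,  1.        ]])}
{'fx': 506.0766512228689, 'fy': 506.0766512228689, 'cx': 319.7988773691847, 'cy': 241.50444932147064, 'k1': 0.043113342032568544, 'cam_to_world': array([[-0.01228269,  0.99730579, -0.07232074,  0.44361286],
       [-0.9999203 , -0.01203926,  0.00380102,  0.02040615],
       [ 0.00292009,  0.07236167,  0.99737418,  1.32663758],
       [ 0.        ,  0.        ,  0.        ,  1.        ]])}
```

View pics/t0.png

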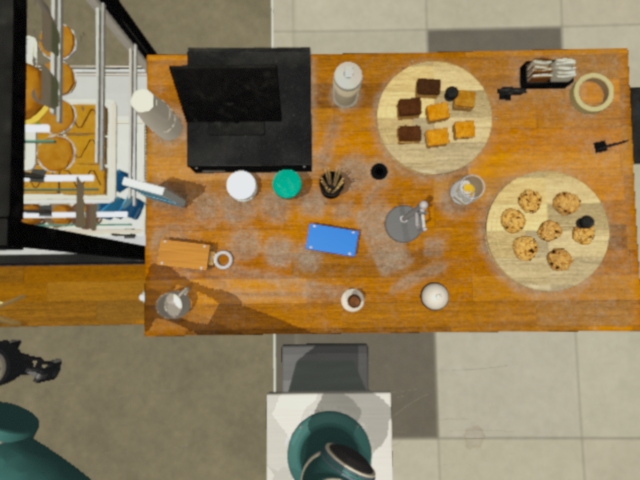

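View pics/s0.png

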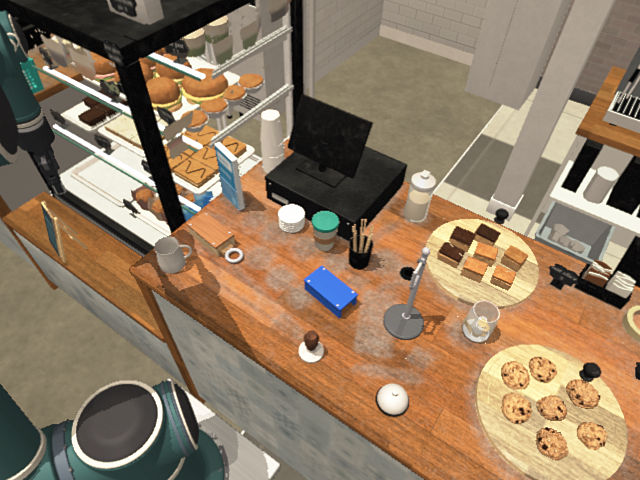

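The plywood box is at top px (184,254) with the steel eye at (222,260), and at scene (212,237) with the eye at (234,256). The blue box at top (332,239) has the same shape but isn't plywood. The stand foot is at top (405,222), with its nose on the side towards (424,205). I'll confirm these in one enlarged crop.

```bash
python3 - <<'E'
from h import *
a=cv2.imread("pics/s0.png"); b=cv2.imread("pics/t0.png")
r=lambda im,x,y,w,h,W,H: cv2.resize(im[y:y+h,x:x+w],(W,H),interpolation=cv2.INTER_CUBIC)
o=np.zeros((600,800,3),np.uint8)
o[:300,:400]=r(b,145,225,100,75,400,300); o[:300,400:]=r(b,365,185,100,75,400,300)
o[300:,:400]=r(a,150,200,120,90,400,300); o[300:,400:]=r(a,350,240,133,100,400,300)
cv2.imwrite("pics/c1.png",o)
for u,v,z in[(158,238,.044),(211,242,.044),(209,270,.044),(157,266,.044),(223,260,.008),(405,223,.01)]: print(u,v,np.round(onz("top",u,v,z),4))
E
```

```text
158 238 [0.5504 0.4246 0.044 ]
211 242 [0.5387 0.2912 0.044 ]
209 270 [0.4679 0.296  0.044 ]
157 266 [0.4797 0.4263 0.044 ]
223 260 [0.4941 0.2676 0.008 ]
405 223 [ 0.5849 -0.2079  0.01  ]
```

View pics/c1.png

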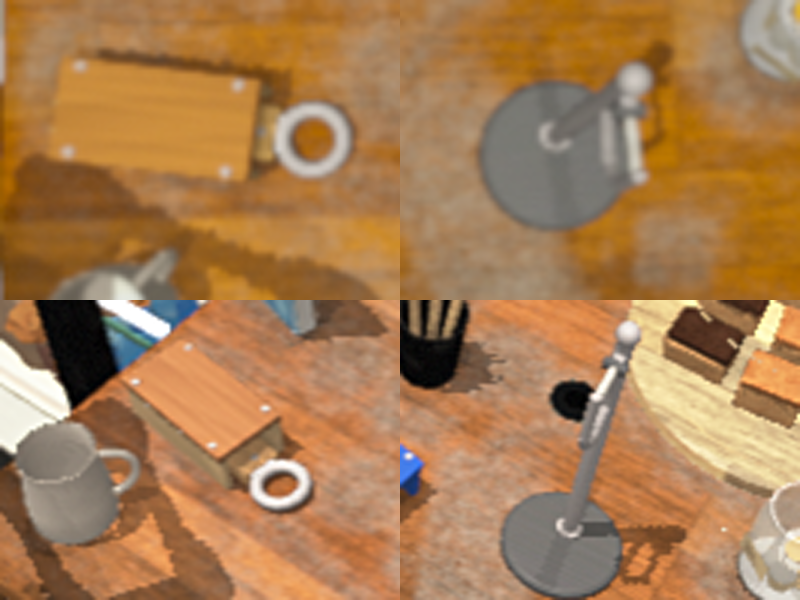

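The crop confirms the plywood box with wood end and steel eye at its mouth. The ring centre is at top (223,260). On the stand, the ball is at top (423,205) and the nose tip at about (424.5,229), so the hook points toward the robot.

First I turn the tool +69° about its z so the jaw lies across the paddle.

>>> move_arm:
  series: [0, 0, 0.28, 0, 0, 0, 1, 0, 0, 0.28, 0, 0, 0, 1, 0, 0, 0.28, 0, 0, 0, 1, 0, 0, 0.28, 0, 0, 0, 1, 0, 0, 0.28, 0, 0, 0, 1, 0, 0, 0.28, 0, 0, 0, 1, 0, 0, 0.28, 0, 0, 0, 1, 0, 0, 0.28, 0, 0, 0, 1]
  force: 60

```text
t: 0.9
tcp_pos: [0.2957, 0.6063, 0.2305]
eef_rot: [[0.062, 0.998, -0.001], [0.998, -0.062, -0.001], [-0.001, -0.001, -1.0]]
contact_force: [-0.8, -0.4, 0.1]
opening: 0.0855
gripper_force: 0.0
```

```bash
cat >> h.py <<'E'
def togo(P,x=None):
    "shift to P in tool axes /25mm; turn (deg) bringing tool x to yaw x with tool down"
    s=manip.read_state(); R=np.array(s["eef_rot"]); p=np.array(s["tcp_pos"])
    print("t",s["t"],"tcp",np.round(p,4),"F",np.round(s["contact_force"],1),"op",round(s["opening"],4),"gf",round(s["gripper_force"],1),"q",np.round(s["qpos"],0))
    print("shift/25:",np.round(R.T@(np.array(P)-p)/.025,2))
    if x is not None:
        from scipy.spatial.transform import Rotation as Ro
        c,q=np.cos(np.radians(x)),np.sin(np.radians(x)); G=np.array([[c,q,0],[q,-c,0],[0,0,-1]])
        print("turn/30:",np.round(Ro.from_matrix(R.T@G).as_rotvec(degrees=True)/30,3))
E
python3 - <<'E'
from h import *
togo([.494,.268,.18],85)
print(cams.get_calibration("wrist"))
# eye & stand from images: light grey masks
# nose/ball: nominal heights in top
for n,u,v,z in[("nose",424.5,229,.25),("ball",423.3,204.5,.264),("foot",403,223.5,.01)]: print(n,np.round(onz("top",u,v,z),4))
E
```

```text
t 0.9 tcp [0.2957 0.6063 0.2305] F [-0.8 -0.4  0.1] op 0.0855 gf 0.0 q [62. 15. 92. -0. 73. 65.]
shift/25: [-13.01   8.75   2.03]
turn/30: [-0.001  0.002  0.049]
{'fx': 410.3780933748647, 'fy': 410.3780933748647, 'cx': 316.5442647425769, 'cy': 240.00346182152725, 'k1': -0.07043255659019275, 'T_tool_cam': array([[-7.38585045e-04,  9.57547556e-01,  2.88274406e-01,
         7.28915892e-02],
       [ 9.99999727e-01,  7.01006480e-04,  2.33589250e-04,
        -4.68931534e-04],
       [ 2.15905884e-05,  2.88274500e-01, -9.57547812e-01,
        -1.42746443e-01],
       [ 0.00000000e+00,  0.00000000e+00,  0.00000000e+00,
         1.00000000e+00]])}
nose [ 0.5457 -0.2075  0.25  ]
ball [ 0.5964 -0.2033  0.264 ]
foot [ 0.5836 -0.2026  0.01  ]
```

>>> move_arm:
  series: [0, 0, 0.05, -0.8, 0.55, 0.1, 1, 0, 0, 0, -0.8, 0.55, 0.1, 1, 0, 0, 0, -0.8, 0.55, 0.1, 1, 0, 0, 0, -0.8, 0.55, 0.1, 1, 0, 0, 0, -0.8, 0.55, 0.1, 1, 0, 0, 0, -0.8, 0.55, 0.1, 1, 0, 0, 0, -0.8, 0.55, 0.1, 1, 0, 0, 0, -0.8, 0.55, 0.1, 1]

```text
t: 1.7
tcp_pos: [0.3931, 0.4373, 0.2106]
eef_rot: [[0.082, 0.997, -0.001], [0.997, -0.082, -0.001], [-0.001, -0.001, -1.0]]
contact_force: [-0.3, 0.1, 0.1]
opening: 0.0852
gripper_force: 0.0
```

>>> move_arm:
  series: [0, 0, 0, -0.8, 0.6, 0.15, 1, 0, 0, 0, -0.8, 0.6, 0.15, 1, 0, 0, 0, -0.8, 0.6, 0.15, 1, 0, 0, 0, -0.8, 0.6, 0.15, 1, 0, 0, 0, -0.8, 0.6, 0.15, 1, 0, 0, 0, -0.8, 0.6, 0.15, 1, 0, 0, 0, -0.8, 0.6, 0.15, 1, 0, 0, 0, -0.8, 0.5, 0.15, 1]

```text
t: 2.5
tcp_pos: [0.4972, 0.2683, 0.1806]
eef_rot: [[0.082, 0.997, -0.001], [0.997, -0.082, -0.0], [-0.0, -0.001, -1.0]]
contact_force: [0.8, 0.8, 0.3]
opening: 0.0849
gripper_force: 0.0
```

```bash
python3 - <<'E'
from h import *
togo([.494,.268,.1],85)
im,st=grab("wrist","pics/w1.png")
print(proj("wrist",np.array([.494,.268,.008]),st))
E
```

```text
t 2.5 tcp [0.4972 0.2683 0.1806] F [0.8 0.8 0.3] op 0.0849 gf 0.0 q [ 26.   5. 109.  -0.  66.  31.]
shift/25: [-0.02 -0.13  3.22]
turn/30: [-0.001  0.001  0.01 ]
(np.float64(313.3057145662035), np.float64(213.783944955686))
```

View pics/w1.png

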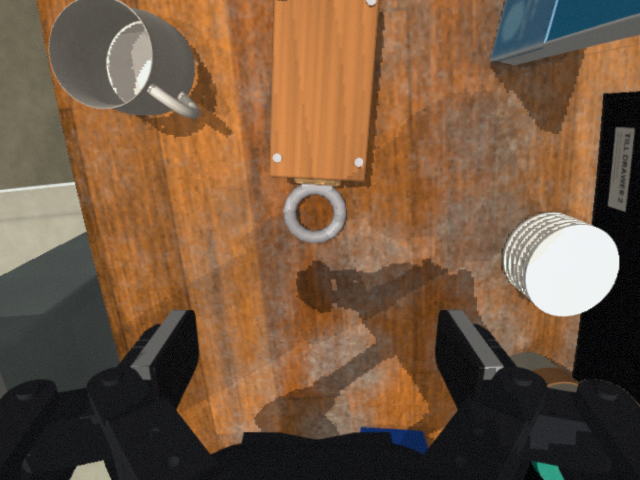

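The ring centre is at wrist px (315.5,214), between the jaws and in line with them. The jug, the lids and the case are clear. Descend, then close.

>>> move_arm:
  series: [0, 0, 0.01, 0, -0.05, 0.95, 1, 0, 0, 0, 0, 0, 0.95, 1, 0, 0, 0, 0, 0, 0.95, 1, 0, 0, 0, 0, 0, 0.95, 1, 0, 0, 0, 0, 0, 0.95, 1, 0, 0, 0, 0, 0, 0.95, 1, 0, 0, 0, 0, 0, 0.95, 1, 0, 0, 0, 0, 0, 0.5, 1]

```text
t: 3.35
tcp_pos: [0.4937, 0.2688, 0.0]
eef_rot: [[0.087, 0.996, -0.004], [0.996, -0.087, -0.002], [-0.002, -0.004, -1.0]]
contact_force: [0.3, -0.5, 0.2]
opening: 0.0853
gripper_force: 0.0
```

>>> move_arm:
  series: [0, 0, 0, 0, 0, 0.06, 1, 0, 0, 0, 0, 0, 0, 0.3, 0, 0, 0, 0, 0, 0, 0.3, 0, 0, 0, 0, 0, 0, 0.3, 0, 0, 0, 0, 0, 0, 0.3, 0, 0, 0, 0, 0, 0, 0.3, 0, 0, 0, 0, 0, 0, 0.3, 0, 0, 0, 0, 0, 0, 0.3]
  force: 50

```text
t: 4.15
tcp_pos: [0.4968, 0.2699, 0.0019]
eef_rot: [[0.087, 0.996, 0.002], [0.996, -0.087, 0.001], [0.001, 0.002, -1.0]]
contact_force: [1.8, 0.3, 2.7]
opening: 0.0468
gripper_force: 50.9
```

>>> move_arm:
  series: [0, 0, 0, -0.3, 0, 0, 0.3, 0, 0, 0, -0.5, 0, 0, 0.3, 0, 0, 0, -0.5, 0, 0, 0.3, 0, 0, 0, -0.5, 0, 0, 0.3, 0, 0, 0, -0.5, 0, 0, 0.3, 0, 0, 0, -0.5, 0, 0, 0.3, 0, 0, 0, -0.4, 0, 0, 0.3, 0, 0, 0, 0, 0, 0, 0.3]

```text
t: 4.95
tcp_pos: [0.4885, 0.1876, 0.0014]
eef_rot: [[0.088, 0.996, -0.0], [0.996, -0.088, -0.001], [-0.001, -0.0, -1.0]]
contact_force: [0.2, -2.0, 7.1]
opening: 0.0469
gripper_force: 51.2
```

```bash
python3 - <<'E'
from h import *
togo([.484,.13,.002],85)
im,st=grab("wrist","pics/w2.png")
a,_=grab("top","pics/t2.png")
o=np.zeros((480,800,3),np.uint8); o[:,:480]=cv2.resize(im,(480,360))[0:360].repeat(1,0) if 0 else cv2.resize(im,(480,480)); o[:,480:]=cv2.resize(a[220:340,145:225+0] if 0 else a[220:340,170:250],(320,480)); cv2.imwrite("pics/c2.png",o)
E
```

```text
t 4.95 tcp [0.4885 0.1876 0.0014] F [ 0.2 -2.   7.1] op 0.0469 gf 51.2 q [ 18.  14. 121.  -0.  45.  23.]
shift/25: [-2.31  0.02 -0.02]
turn/30: [-0.     0.002 -0.002]
```

View pics/c2.png

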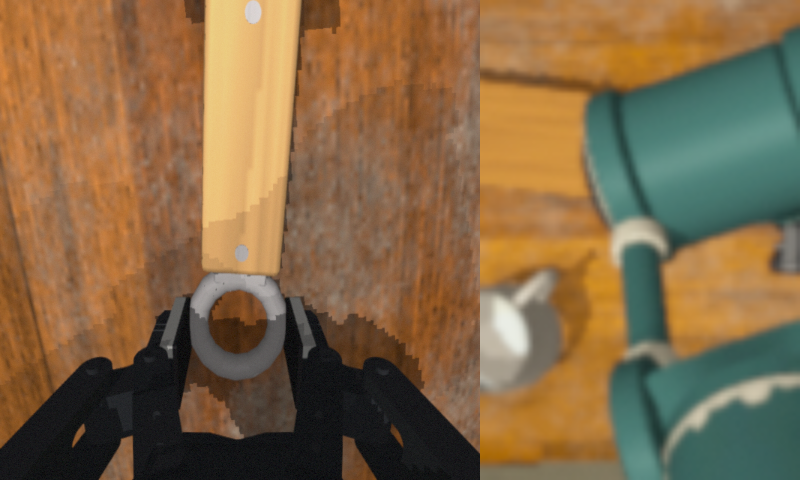

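The paddle is drawn out straight: the wood lies above the ring in the wrist view at (245,0–270) and the ring sits between the pads. Draw it another 60 mm, then release.

>>> move_arm:
  series: [0, 0, 0, -0.4, 0, 0, 0.3, 0, 0, 0, -0.5, 0, 0, 0.3, 0, 0, 0, -0.5, 0, 0, 0.3, 0, 0, 0, -0.5, 0, 0, 0.3, 0, 0, 0, -0.4, 0, 0, 0.3, 0, 0, 0, -0.2, 0, 0, 0.3, 0, 0, 0, 0, 0, 0, 0.3, 0, 0, 0, 0, 0, 0, 0.3]

```text
t: 5.85
tcp_pos: [0.4831, 0.126, 0.0014]
eef_rot: [[0.088, 0.996, -0.0], [0.996, -0.088, -0.001], [-0.001, 0.0, -1.0]]
contact_force: [0.3, -0.9, 7.3]
opening: 0.0469
gripper_force: 51.2
```

>>> move_arm:
  series: [0, 0, 0, 0, 0, 0, 0.9, 0, 0, 0, 0, 0, 0, 0.9, 0, 0, 0, 0, 0, 0, 0.9, 0, 0, 0, 0, 0, -0.3, 0.9, 0, 0, 0, 0, 0, -0.9, 0.9, 0, 0, 0, 0, 0, -0.9, 0.9, 0, 0, 0, 0, 0, -0.9, 0.9, 0, 0, 0, 0, 0, -0.9, 0.9]

```text
t: 6.65
tcp_pos: [0.483, 0.1276, 0.0996]
eef_rot: [[0.087, 0.996, -0.0], [0.996, -0.087, -0.0], [-0.0, -0.0, -1.0]]
contact_force: [0.4, -1.0, -0.1]
opening: 0.0768
gripper_force: 0.0
```

```bash
python3 - <<'E'
from h import *
togo([.484,.13,.1],85)
im,st=grab("wrist","pics/w3.png")
E
```

```text
t 6.65 tcp [0.483  0.1276 0.0996] F [ 0.4 -1.  -0.1] op 0.0768 gf 0.0 q [ 12.   3. 120.  -0.  56.  17.]
shift/25: [ 0.1   0.03 -0.02]
turn/30: [-0.001  0.     0.001]
```

View pics/w3.png

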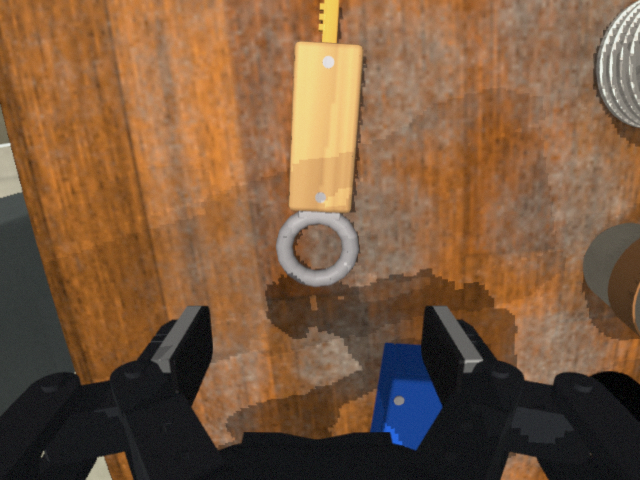

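The paddle lies flat and clear. Wood corners are at (296,43), (362,45), (352,211) and (290,209), with the eye at (318,248). Next I work out the regrasp and refine the stand from the stored pictures, with predicted points overlaid.

```bash
python3 - <<'E'
from h import *
st=manip.read_state()
C=np.array([onz("wrist",u,v,.016,st) for u,v in[(296,43),(362,45),(352,211),(290,209)]])
print(np.round(C,4)); c=C.mean(0); d=C[2]+C[3]-C[0]-C[1]; print("wood c",c,"yaw x",np.degrees(np.arctan2(d[1],d[0])),"eye",onz("wrist",318,248,.008,st))
d/=np.linalg.norm(d); g=c-d*.005; togo([g[0],g[1],.003],np.degrees(np.arctan2(-d[1],-d[0])))
post=np.array([.596,-.204]); yaw=np.radians(4)
ex=np.array([np.cos(yaw),np.sin(yaw)])
P=[np.append(post,.262),np.append(post,.01),np.append(post-ex*.05,.25),np.append(post-ex*.028,.175),np.append(post-ex*.014,.242)]
o=np.zeros((600,800,3),np.uint8)
for k,(n,f,x,y,w,h) in enumerate([("top","pics/t0.png",395,190,50,75),("scene","pics/s0.png",385,240,50,75)]):
    o[:,k*400:k*400+400]=cv2.resize(cv2.imread(f)[y:y+h,x:x+w],(400,600),interpolation=cv2.INTER_CUBIC)
    for i,p in enumerate(P):
        u,v=proj(n,p); cv2.drawMarker(o,(int((u-x+.5)*8)+k*400,int((v-y+.5)*8)),[(0,0,255),(0,255,255),(0,255,0),(255,0,255),(255,255,0)][i],0,14,2)
        print(n,i,round(u,1),round(v,1))
cv2.imwrite("pics/c3.png",o)
E
```

```text
[[0.4849 0.2394 0.016 ]
 [0.5191 0.2355 0.016 ]
 [0.508  0.1474 0.016 ]
 [0.4726 0.1517 0.016 ]]
wood c [0.49613399 0.19349817 0.016     ] yaw x -97.55978221992137 eye [0.48643161 0.12431334 0.008     ]
t 6.7 tcp [0.4858 0.1282 0.1037] F [2.1 1.  1.8] op 0.0769 gf 0.0 q [ 12.   3. 120.  -0.  56.  17.]
shift/25: [2.83 0.17 4.03]
turn/30: [ 0.011 -0.004  0.086]
top 0 423.4 204.8
top 1 403.4 218.8
top 2 424.5 228.8
top 3 416.7 222.5
top 4 422.1 212.6
scene 0 425.2 251.5
scene 1 405.1 316.7
scene 2 414.4 271.6
scene 3 412.3 285.7
scene 4 420.7 262.1
```

View pics/c3.png

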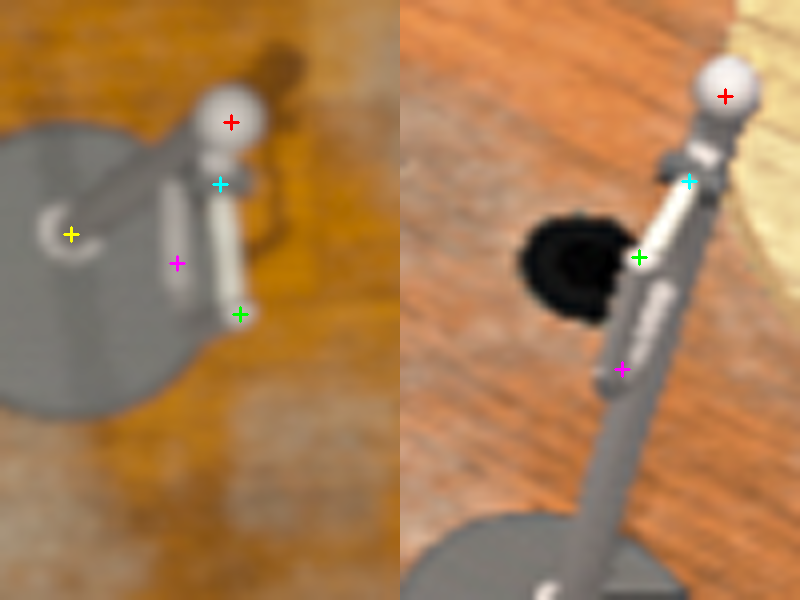

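The overlay agrees in both views: ball (423.4,204.8), nose (424.5,228.8). That puts the nose at about (0.546,−0.2075,0.25) and the stand yaw at about 4°. Now regrasp by the wood.

>>> move_arm:
  series: [0, 0, 0.086, 0.7, 0.05, 0, 0.9, 0, 0, 0, 0.7, 0.05, 0, 0.9, 0, 0, 0, 0.7, 0.05, 0.3, 0.9, 0, 0, 0, 0.7, 0.05, 0.7, 0.9, 0, 0, 0, 0, 0, 0.9, 0.9, 0, 0, 0, 0, 0, 0.9, 0.9, 0, 0, 0, 0, 0, 0.8, 0.9, 0, 0, 0, 0, 0, 0.26, 0.9]

```text
t: 7.5
tcp_pos: [0.4941, 0.196, -0.0011]
eef_rot: [[0.131, 0.991, -0.005], [0.991, -0.131, -0.002], [-0.003, -0.005, -1.0]]
contact_force: [-1.0, -0.4, -0.2]
opening: 0.0764
gripper_force: 0.0
```

>>> move_arm:
  series: [0, 0, 0, 0, 0, 0, 0.9, 0, 0, 0, 0, 0, 0, 0.2, 0, 0, 0, 0, 0, 0, 0.2, 0, 0, 0, 0, 0, 0, 0.2, 0, 0, 0, 0, 0, 0, 0.2, 0, 0, 0, 0, 0, 0, 0.2, 0, 0, 0, 0, 0, 0, 0.2, 0, 0, 0, 0, 0, 0, 0.2]
  force: 80

```text
t: 8.3
tcp_pos: [0.4982, 0.1969, 0.0037]
eef_rot: [[0.132, 0.991, 0.003], [0.991, -0.132, 0.001], [0.001, 0.003, -1.0]]
contact_force: [-1.2, -0.2, 6.2]
opening: 0.0338
gripper_force: 80.4
```

```bash
python3 - <<'E'
from h import *
togo([.478,-.212,.285],184)
E
```

```text
t 8.3 tcp [0.4982 0.1969 0.0037] F [-1.2 -0.2  6.2] op 0.0338 gf 80.4 q [ 19.  15. 120.   0.  46.  26.]
shift/25: [-16.3    1.39 -11.27]
turn/30: [ 6.000e-03  3.000e-03 -3.386e+00]
```

>>> move_arm:
  series: [0, 0, 0, 0, 0, -0.5, 0.2, 0, 0, 0, 0, 0, -0.9, 0.2, 0, 0, -0.28, 0, 0, -1, 0.2, 0, 0, -0.28, 0, 0, -1, 0.2, 0, 0, -0.28, 0, 0, -1, 0.2, 0, 0, -0.28, 0, 0, -1, 0.2, 0, 0, -0.28, 0, 0, -1, 0.2, 0, 0, -0.28, 0, 0, -1, 0.2]

```text
t: 9.1
tcp_pos: [0.4962, 0.1962, 0.1886]
eef_rot: [[-0.684, 0.729, 0.0], [0.729, 0.684, -0.0], [-0.0, -0.0, -1.0]]
contact_force: [0.5, 0.6, -1.8]
opening: 0.0337
gripper_force: 79.8
```

>>> move_arm:
  series: [0, 0, -0.28, 0, 0, -0.8, 0.2, 0, 0, -0.28, 0, 0, -0.8, 0.2, 0, 0, -0.28, 0, 0, -0.8, 0.2, 0, 0, -0.28, 0, 0, -0.8, 0.2, 0, 0, -0.28, 0, 0, -0.8, 0.2, 0, 0, -0.28, 0, 0, -0.4, 0.2, 0, 0, -0.02, 0, 0, 0, 0.2, 0, 0, 0, 0, 0, 0, 0.2]

```text
t: 9.9
tcp_pos: [0.4963, 0.1963, 0.2971]
eef_rot: [[-0.998, -0.064, 0.0], [-0.064, 0.998, -0.0], [-0.0, -0.0, -1.0]]
contact_force: [-0.6, 0.3, -0.2]
opening: 0.0336
gripper_force: 79.8
```

```bash
python3 - <<'E'
from h import *
togo([.473,-.212,.30],184)
E
```

```text
t 9.9 tcp [0.4963 0.1963 0.2971] F [-0.6  0.3 -0.2] op 0.0336 gf 79.8 q [ 19.  -2. 104.  -0.  78. -75.]
shift/25: [  1.97 -16.24  -0.12]
turn/30: [-0.     0.    -0.012]
```

>>> move_arm:
  series: [0, 0, 0, 0.12, -0.9, 0, 0.2, 0, 0, 0, 0.12, -0.95, 0, 0.2, 0, 0, 0, 0.12, -0.95, 0, 0.2, 0, 0, 0, 0.12, -0.95, 0, 0.2, 0, 0, 0, 0.12, -0.95, 0, 0.2, 0, 0, 0, 0.12, -0.95, 0, 0.2, 0, 0, 0, 0.12, -0.95, 0, 0.2, 0, 0, 0, 0.12, -0.95, 0, 0.2]

```text
t: 10.7
tcp_pos: [0.4842, 0.0056, 0.2955]
eef_rot: [[-0.998, -0.064, -0.003], [-0.064, 0.998, 0.0], [0.003, 0.0, -1.0]]
contact_force: [-0.3, -0.7, -0.5]
opening: 0.0336
gripper_force: 79.8
```

>>> move_arm:
  series: [0, 0, 0, 0.2, -0.95, -0.1, 0.2, 0, 0, 0, 0.2, -0.95, 0, 0.2, 0, 0, 0, 0.2, -0.95, 0, 0.2, 0, 0, 0, 0.2, -0.95, 0, 0.2, 0, 0, 0, 0.2, -0.95, 0, 0.2, 0, 0, 0, 0, -0.95, 0, 0.2, 0, 0, 0, 0, -0.95, 0, 0.2, 0, 0, 0, 0, -0.95, 0, 0.2]

```text
t: 11.5
tcp_pos: [0.4721, -0.1854, 0.298]
eef_rot: [[-0.998, -0.063, -0.002], [-0.063, 0.998, 0.001], [0.002, 0.001, -1.0]]
contact_force: [1.3, 0.0, -0.3]
opening: 0.0337
gripper_force: 79.8
```

>>> move_arm:
  series: [0, 0, 0, 0, -0.7, 0, 0.2, 0, 0, 0, 0, -0.4, 0, 0.2, 0, 0, 0, 0, 0, 0, 0.2, 0, 0, 0, 0, 0, 0, 0.2, 0, 0, 0, 0, 0, 0, 0.2, 0, 0, 0, 0, 0, 0, 0.2, 0, 0, 0, 0, 0, 0, 0.2, 0, 0, 0, 0, 0, 0, 0.2]

```text
t: 12.3
tcp_pos: [0.4749, -0.2118, 0.2997]
eef_rot: [[-0.998, -0.067, 0.0], [-0.067, 0.998, -0.0], [-0.0, -0.0, -1.0]]
contact_force: [-0.3, -0.4, -1.0]
opening: 0.0338
gripper_force: 79.8
```

```bash
python3 - <<'E'
from h import *
togo([.473,-.212,.30],184)
a,_=grab("top","pics/t4.png"); b,_=grab("scene","pics/s4.png")
o=np.zeros((600,800,3),np.uint8)
for k,(n,im,x,y,w,h) in enumerate([("top",a,375,180,80,120),("scene",b,360,200,80,120)]):
    o[:,k*400:k*400+400]=cv2.resize(im[y:y+h,x:x+w],(400,600),interpolation=cv2.INTER_CUBIC)
    u,v=proj(n,np.array([.5461,-.2075,.25])); cv2.drawMarker(o,(int((u-x+.5)*5)+k*400,int((v-y+.5)*5)),(0,255,0),0,14,1)
    u,v=proj(n,np.array([.5461,-.2075,.305])); cv2.drawMarker(o,(int((u-x+.5)*5)+k*400,int((v-y+.5)*5)),(255,0,255),0,14,1)
cv2.imwrite("pics/c4.png",o)
E
```

```text
t 12.3 tcp [ 0.4749 -0.2118  0.2997] F [-0.3 -0.4 -1. ] op 0.0338 gf 79.8 q [ -27.   -4.  106.    0.   78. -121.]
shift/25: [ 0.08 -0.   -0.01]
turn/30: [-0.     0.    -0.005]
```

View pics/c4.png

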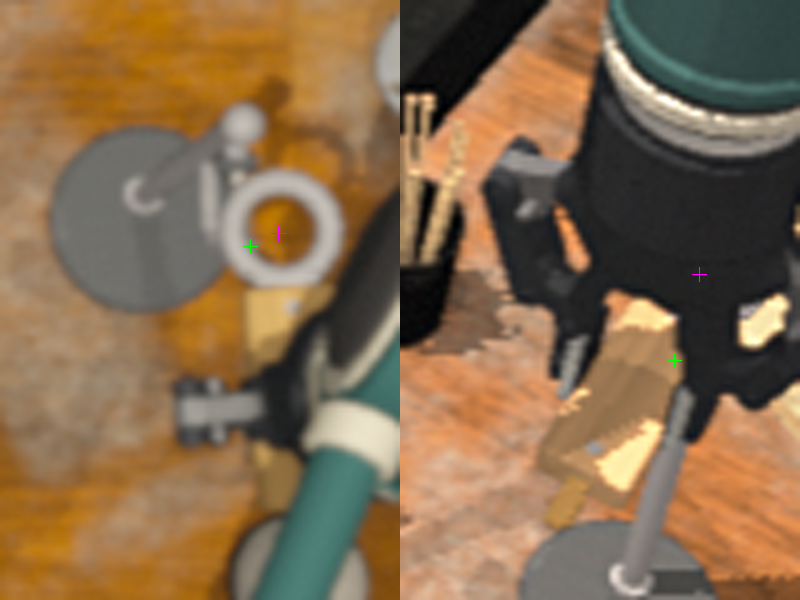

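In the top view the ring centre is at crop (282,230) and the nose axis projected to ring height at (279,233), so it is aligned within 1.5 mm. I bias it 3 mm to the wood's side and press down.

>>> move_arm:
  series: [0, 0, 0, 0.12, 0.04, 0, 0.2, 0, 0, 0, 0, 0, 0.5, 0.2, 0, 0, 0, 0, 0, 0.6, 0.2, 0, 0, 0, 0, 0, 0.6, 0.2, 0, 0, 0, 0, 0, 0.6, 0.2, 0, 0, 0, 0, 0, 0.6, 0.2, 0, 0, 0, 0, 0, 0.5, 0.2, 0, 0, 0, 0, 0, 0.4, 0.2]
  force: 100

```text
t: 13.2
tcp_pos: [0.4711, -0.2112, 0.2028]
eef_rot: [[-0.998, -0.067, -0.002], [-0.067, 0.998, 0.001], [0.002, 0.001, -1.0]]
contact_force: [-0.7, -1.0, -0.8]
opening: 0.033
gripper_force: 104.5
```

>>> move_arm:
  series: [0, 0, 0, 0, 0, 0.2, 0.2, 0, 0, 0, 0, 0, 0.2, 0.2, 0, 0, 0, 0, 0, 0.2, 0.2, 0, 0, 0, 0, 0, 0.1, 0.2, 0, 0, 0, 0, 0, 0, 0.2, 0, 0, 0, 0, 0, 0, 0.2, 0, 0, 0, 0, 0, 0, 0.2, 0, 0, 0, 0, 0, 0, 0.2]

```text
t: 14.0
tcp_pos: [0.472, -0.2115, 0.1874]
eef_rot: [[-0.998, -0.067, 0.001], [-0.067, 0.998, -0.0], [-0.001, -0.0, -1.0]]
contact_force: [0.2, 0.2, -1.1]
opening: 0.033
gripper_force: 104.3
```

```bash
python3 - <<'E'
from h import *
s=manip.read_state(); togo([.472,-.211,.187],184); print(s["wrist_torque"])
a,_=grab("top","pics/t5.png"); b,_=grab("scene","pics/s5.png")
o=np.zeros((600,800,3),np.uint8)
for k,(n,im,x,y,w,h) in enumerate([("top",a,395,190,50,75),("scene",b,360,220,80,120)]):
    f=400/w
    o[:,k*400:k*400+400]=cv2.resize(im[y:y+h,x:x+w],(400,600),interpolation=cv2.INTER_CUBIC)
    for z,c in((.25,(0,255,0)),(.192,(255,0,255))):
        u,v=proj(n,np.array([.5461,-.2075,z])); cv2.drawMarker(o,(int((u-x+.5)*f)+k*400,int((v-y+.5)*f)),c,0,14,1)
cv2.imwrite("pics/c5.png",o)
E
```

```text
t 14.0 tcp [ 0.472  -0.2115  0.1874] F [ 0.2  0.2 -1.1] op 0.033 gf 104.3 q [ -27.   -0.  114.   -0.   66. -121.]
shift/25: [0.   0.02 0.02]
turn/30: [-0.001  0.001 -0.006]
[-0.00346324 -0.01992929 -0.00113672]
```

View pics/c5.png

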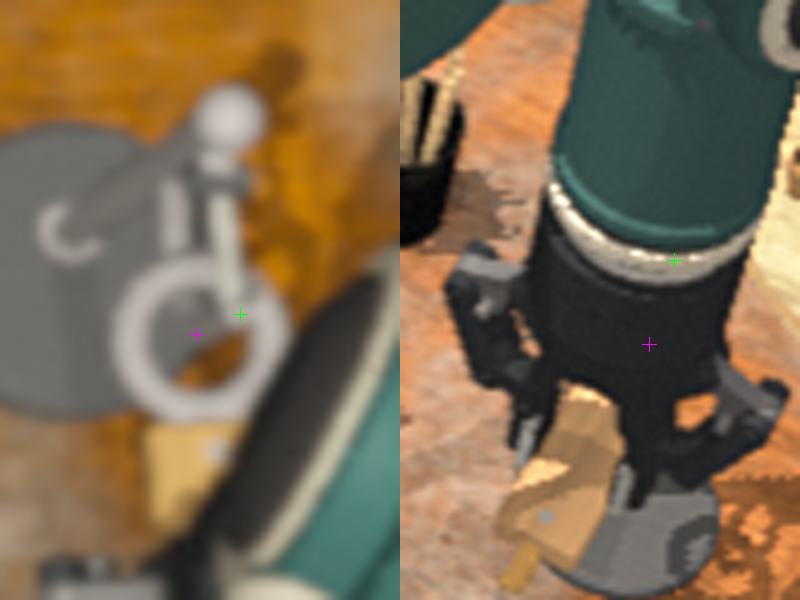

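The gate bar at (225,250) lies shut above the ring at (203,340), so the eye is under the gate and around the nose. Release, wait, then rise straight up.

>>> move_arm:
  series: [0, 0, 0, 0, 0, 0, 1, 0, 0, 0, 0, 0, 0, 1, 0, 0, 0, 0, 0, 0, 1, 0, 0, 0, 0, 0, 0, 1, 0, 0, 0, 0, 0, 0, 1, 0, 0, 0, 0, 0, 0, 1, 0, 0, 0, 0, 0, 0, 1, 0, 0, 0, 0, 0, 0, 1]

```text
t: 14.9
tcp_pos: [0.4718, -0.2114, 0.187]
eef_rot: [[-0.998, -0.067, -0.0], [-0.067, 0.998, 0.0], [0.0, 0.0, -1.0]]
contact_force: [-0.2, -0.2, -0.8]
opening: 0.0854
gripper_force: 0.0
```

>>> move_arm:
  series: [0, 0, 0, 0.2, 0, -0.3, 1, 0, 0, 0, 0.3, 0, -0.6, 1, 0, 0, 0, 0.3, 0, -0.8, 1, 0, 0, 0, 0.3, 0, -0.8, 1, 0, 0, 0, 0.5, 0, -0.8, 1, 0, 0, 0, 0.6, 0.6, -0.5, 1, 0, 0, 0, 0.7, 0.7, 0, 1, 0, 0, 0, 0.7, 0.7, 0, 1]

```text
t: 15.7
tcp_pos: [0.3781, -0.1674, 0.2843]
eef_rot: [[-0.998, -0.066, 0.003], [-0.066, 0.998, -0.001], [-0.003, -0.002, -1.0]]
contact_force: [0.6, -0.0, 0.7]
opening: 0.0852
gripper_force: 0.0
```

>>> move_arm:
  series: [0, 0, 0, 0, 0.9, 0, 1, 0, 0, 0, 0, 0.9, 0, 1, 0, 0, 0, 0, 0.9, 0, 1, 0, 0, 0, 0, 0.9, 0, 1, 0, 0, 0, 0, 0.9, 0, 1, 0, 0, 0, 0, 0.9, 0, 1, 0, 0, 0, 0, 0.5, 0, 1, 0, 0, 0, 0, 0, 0, 1]

```text
t: 16.5
tcp_pos: [0.3686, -0.0194, 0.2834]
eef_rot: [[-0.998, -0.069, 0.002], [-0.069, 0.998, -0.0], [-0.002, -0.0, -1.0]]
contact_force: [0.2, 0.6, 0.7]
opening: 0.0854
gripper_force: 0.0
```

```bash
python3 - <<'E'
from h import *
togo([.4,0,.3],184)
a,_=grab("top","pics/t6.png"); b,_=grab("scene","pics/s6.png")
for _ in range(4): b2=cams.snapshot("scene")
d=cv2.absdiff(b,b2)[230:360,370:470].max(2); print("moving px",(d>25).sum())
o=np.zeros((600,800,3),np.uint8)
for k,(n,im,x,y,w,h) in enumerate([("top",a,385,180,80,120),("scene",b2,370,235,80,120)]):
    f=400/w
    o[:,k*400:k*400+400]=cv2.resize(im[y:y+h,x:x+w],(400,600),interpolation=cv2.INTER_CUBIC)
    for z,c in((.164,(255,0,255)),(.096,(255,255,0))):
        u,v=proj(n,np.array([.568,-.206,z])); cv2.drawMarker(o,(int((u-x+.5)*f)+k*400,int((v-y+.5)*f)),c,0,14,1)
cv2.imwrite("pics/c6.png",o)
E
```

```text
t 16.5 tcp [ 0.3686 -0.0194  0.2834] F [0.2 0.6 0.7] op 0.0854 gf 0.0 q [  -7.  -22.  121.    0.   80. -101.]
shift/25: [-1.31  0.69 -0.66]
turn/30: [-0.     0.004 -0.001]
moving px 27
```

View pics/c6.png

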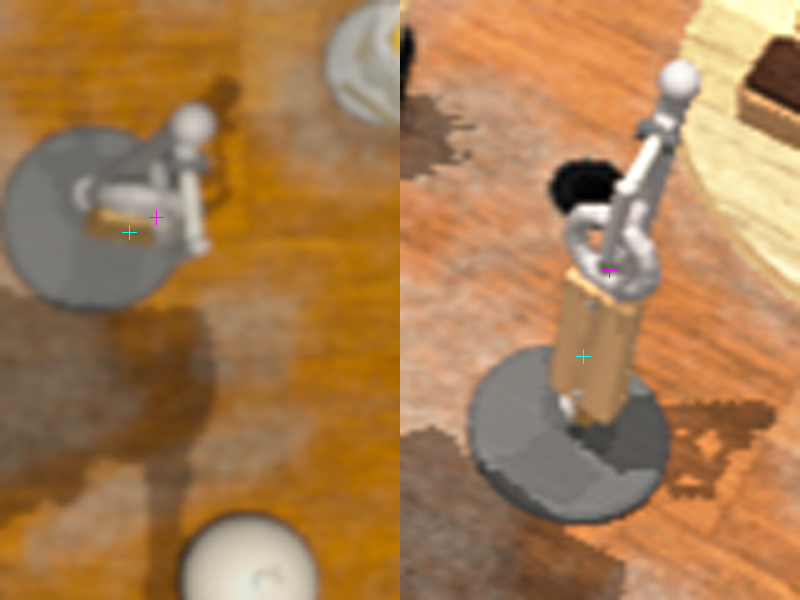

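The paddle hangs by its eye with the gate shut, but it may still be swinging slightly. Let it settle.

>>> move_arm:
  series: [0, 0, 0, 0, 0, 0, 1, 0, 0, 0, 0, 0, 0, 1, 0, 0, 0, 0, 0, 0, 1, 0, 0, 0, 0, 0, 0, 1, 0, 0, 0, 0, 0, 0, 1, 0, 0, 0, 0, 0, 0, 1, 0, 0, 0, 0, 0, 0, 1, 0, 0, 0, 0, 0, 0, 1]

```text
t: 17.6
tcp_pos: [0.3689, -0.0203, 0.282]
eef_rot: [[-0.998, -0.067, -0.0], [-0.067, 0.998, -0.0], [0.0, -0.0, -1.0]]
contact_force: [-0.2, 0.4, -0.8]
opening: 0.0852
gripper_force: 0.0
```

>>> move_arm:
  series: [0, 0, 0, 0, 0, 0, 1, 0, 0, 0, 0, 0, 0, 1, 0, 0, 0, 0, 0, 0, 1, 0, 0, 0, 0, 0, 0, 1, 0, 0, 0, 0, 0, 0, 1, 0, 0, 0, 0, 0, 0, 1, 0, 0, 0, 0, 0, 0, 1, 0, 0, 0, 0, 0, 0, 1]

```text
t: 18.4
tcp_pos: [0.3689, -0.0203, 0.282]
eef_rot: [[-0.998, -0.067, 0.0], [-0.067, 0.998, -0.0], [-0.0, -0.0, -1.0]]
contact_force: [1.0, -0.1, -0.4]
opening: 0.0852
gripper_force: 0.0
```

>>> move_arm:
  series: [0, 0, 0, 0, 0, 0, 1, 0, 0, 0, 0, 0, 0, 1, 0, 0, 0, 0, 0, 0, 1, 0, 0, 0, 0, 0, 0, 1, 0, 0, 0, 0, 0, 0, 1, 0, 0, 0, 0, 0, 0, 1, 0, 0, 0, 0, 0, 0, 1, 0, 0, 0, 0, 0, 0, 1]

```text
t: 19.2
tcp_pos: [0.3688, -0.0203, 0.282]
eef_rot: [[-0.998, -0.067, -0.0], [-0.067, 0.998, 0.0], [0.0, 0.0, -1.0]]
contact_force: [0.1, -1.0, -0.3]
opening: 0.0853
gripper_force: 0.0
```

```bash
python3 - <<'E'
from h import *
a,_=grab("top","pics/t7.png"); b,_=grab("scene","pics/s7.png")
for _ in range(6):
    b2=cams.snapshot("scene"); print("moving px",(cv2.absdiff(b,b2)[230:360,370:470].max(2)>25).sum())
o=np.zeros((600,800,3),np.uint8)
for k,(n,im,x,y,w,h) in enumerate([("top",a,385,190,60,90),("scene",b2,385,245,60,90)]):
    f=400/w
    o[:,k*400:k*400+400]=cv2.resize(im[y:y+h,x:x+w],(400,600),interpolation=cv2.INTER_CUBIC)
    for z,c in((.164,(255,0,255)),(.096,(255,255,0))):
        u,v=proj(n,np.array([.568,-.206,z])); cv2.drawMarker(o,(int((u-x+.5)*f)+k*400,int((v-y+.5)*f)),c,0,14,1)
cv2.imwrite("pics/c7.png",o)
E
```

```text
moving px 4
moving px 4
moving px 4
moving px 4
moving px 4
moving px 4
```

The paddle is still: the motion count stays constant. The picture views are used up, so I check the eye position numerically from the change against the first pictures.

```bash
python3 - <<'E'
from h import *
R=[]
for n,f0,f1,x,y,w,h in[("top","t0","t7",395,195,45,40),("scene","s0","s7",390,260,50,75)]:
    A,B=[cv2.imread(f"pics/{f}.png") for f in(f0,f1)]
    ch=cv2.absdiff(A,B).max(2)>25; S=cv2.cvtColor(B,cv2.COLOR_BGR2HSV); 
    for nm,m in(("grey",ch&(S[...,1]<70)),("wood",ch&(S[...,1]>=70))):
        m=m[y:y+h,x:x+w].astype(np.uint8); k,l,s,c=cv2.connectedComponentsWithStats(m)
        i=1+s[1:,4].argmax(); u0,v0,W,H,_=s[i]; cu,cv_=x+u0+W/2-.5,y+v0+H/2-.5
        print(n,nm,"box",x+u0,y+v0,W,H,"ctr",cu,cv_); 
        if nm=="grey": R.append(ray(n,cu,cv_))
(o1,d1),(o2,d2)=R
t=np.linalg.lstsq(np.c_[d1,-d2],o2-o1,rcond=None)[0]
e=(o1+d1*t[0]+o2+d2*t[1])/2; print("eye",e,"gap",np.linalg.norm(o1+d1*t[0]-o2-d2*t[1]),"to seat",np.linalg.norm(e-[.568,-.206,.175]))
E
```

```text
top grey box 405 217 11 7 ctr 410.0 220.0
top wood box 402 221 14 8 ctr 408.5 224.5
scene grey box 403 319 20 11 ctr 412.5 324.0
scene wood box 400 286 19 35 ctr 409.0 303.0
eye [ 0.59512272 -0.22519725 -0.00316201] gap 0.003885283713610056 to seat 0.18123432197697728
```

```bash
python3 - <<'E'
from h import *
for n,x,y,w,h in[("t",395,200,45,40),("s",390,240,50,90)]:
    a,b=[cv2.imread(f"pics/{n}{k}.png")[y:y+h,x:x+w] for k in(6,7)]; print(n,"changed 6->7",(cv2.absdiff(a,b).max(2)>25).sum())
def tri(p,q):
    (o1,d1),(o2,d2)=ray("top",*p),ray("scene",*q)
    t=np.linalg.lstsq(np.c_[d1,-d2],o2-o1,rcond=None)[0]; return (o1+d1*t[0]+o2+d2*t[1])/2
e=tri((414,219),(412.2,285)); w=tri((409,224.5),(409,303)); print("eye",e,"to seat",np.linalg.norm(e-[.568,-.206,.175]),"wood",w)
for z in(.164,): print(proj("top",np.array([.568,-.206,z])),proj("scene",np.array([.568,-.206,z])))
# ring outline in scene: bright low-saturation pixels
B=cv2.imread("pics/s7.png"); H=cv2.cvtColor(B,cv2.COLOR_BGR2HSV); A=cv2.imread("pics/s0.png")
m=(cv2.absdiff(A,B).max(2)>25)
for v in range(272,304,1): print(v,"".join(("W" if H[v,u,1]>=70 else "o") if m[v,u] else "." for u in range(396,430)))
E
```

```text
t changed 6->7 0
s changed 6->7 5
eye [ 0.57761587 -0.20250383  0.16380932] to seat 0.015163099672968628 wood [ 0.57345367 -0.20521905  0.09968373]
(np.float64(415.7918603425552), np.float64(223.0191614194427)) (np.float64(411.39589407586936), np.float64(288.6637906899161))
272 ..................................
273 ..................................
274 ...........WW.....................
275 ..........oooooo..................
276 ........ooooooooo.................
277 .......ooooooooo..................
278 .......ooooooooo..................
279 .......ooooooooo..................
280 .......ooooo........oo............
281 .......oooo........oooo...........
282 .......ooooW........oooo..........
283 .......ooooo......o.ooooo.........
284 ........ooooW.....ooooooo.........
285 ........ooooo.......oooooW........
286 ........Wooooo.......ooooW........
287 ........Wooooo........ooooW.......
288 .......WWWoooo........oooo........
289 .......WWWooooo.o....ooooo........
290 .......WWWWoooooooo..oooooW.......
291 .......WWWWWWooooo..oooooo........
292 ..........WWWWooo..oooooo.........
293 ...........WWWWo...oooooW.........
294 .......WW.....WWW...oooW..........
295 ........WWWoo.WWWWW...............
296 .......W..WWo.WWWWWWW.W...........
297 .......WWWWW.WWWWWWWWW............
298 .........WW..WWWWWW.WWW...........
299 .......WWWW.WWWWWW..W.............
300 .........WW.WWWWWW.W..............
301 ......WW.WW.WWWWW..WW.............
302 ......WWWW..WWWWWW.WWW............
303 ......W.WWW.WWWWWWW.WW............
```

The eye is about 15 mm from the seat (limit 25 mm), the paddle is near vertical, and nothing has changed over about 2.5 s. Handing in.

```bash
python3 -c "
from bench import manip; print(manip.close_job())"
```

```text
the job is handed in; nothing more can be done
None
```

The job is handed in with no verdict returned: the paddle hangs still in the hook by its eye (about 15 mm from the seat by my estimate), the gate looked shut in the last picture I viewed, and no move was made against a bystander, though I took no final picture check of them.

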